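Shut the draft shield and tare the balance with its touch-free sensor

TASK

The empty dish on the balance is to be tared: first push the glass cover on top of the draft shield gently and fully shut with your fingertips, from behind its black lip, without pinching the lip. Only then point at the touch-free tare sensor, the white puck with the green ring: hold your closed fingertips about 2 cm above its black window for at least two seconds without touching it, then draw the hand well away. Touch neither puck nor the dish, keep your fingers out of the space just above the blue-ringed print sensor, and leave the other things on the bench as they are.

Things in the scene. Friction and masses are not known exactly. Their poses are not given: they have to be found in the camera images.
- balance: Precision balance, fixed, 200 wide (y) x 340 deep (x) x 197 mm high. Origin: centre of its footprint, on the bench; -x is its front, z up. Front 110 mm: control panel, 37 to 67 mm high; then a glass chamber (x -60 to +90 mm, y +-88 mm) and a white tower (x +90 to +170 mm). The glass cover slides on their top between rails (tops 197 mm high).
- cover (a joint): How far the glass top cover of the draft shield stands open, in m: 0 = fully shut (against its stop), up to 0.09 = slid back towards the balance's +x. Starts 0.05 to 0.09 open. It slides along the balance's x axis with about 1.2 N of friction and stays where it is left.
- cover_lip (a point): Middle of the upright rear face of the cover's black lip; moves with the cover. Axes as the balance's: the face looks to +x. The lip is 80 mm long (y) and 20 mm high: this point is 10 mm above the glass pane and 10 mm below the lip's top. Its front slopes down over 20 mm to the pane's front edge. Behind it (+x) the flat pane runs on for 126 mm, 191 mm above the bench.
- tare_sensor_window (a point): Touch-free tare sensor: loose white round puck, 64 mm across and 29 mm high, with a green ring (50 mm across) round a black window (28 mm across). The point is the centre of the window, on its top; z up. Stands to the left or right of the balance.
- tare_sensor: The same green-ringed puck; origin at the centre of its underside.
- print_sensor_window (a point): Touch-free print sensor: the same puck with a blue ring, on the balance's other side. Not to be used. Point: centre of its window, on its top, 29 mm high; z up.
- print_sensor: The blue-ringed puck; origin at the centre of its underside.
- dish: Empty aluminium weighing dish, 60 mm across, 16 mm high, on the pan inside the chamber (pan top 80 mm high). Origin: centre of its underside.
- weight: Brass calibration weight with a knob, 32 mm across, 53 mm high; origin at the centre of its underside.
- jar: Small amber jar with white cap, 44 mm across, 60 mm high; origin at the centre of its underside.
- beaker: Small glass beaker, 52 mm across, 70 mm high; origin at the centre of its underside.
- spatula: Steel laboratory spatula lying on the bench, 175 mm long (its x), 14 mm wide, 5 mm thick; origin at the middle of its underside.
Things that resemble listed ones, but are neither listed nor needed, are in the scene too. Leave any purple look-alike of the weight alone.

How it is judged:
By the outcome, as a careful person would: the job done as asked, in the order asked, and still so for the second after the job is handed in, with the robot touching nothing.
It also fails if it takes over 48 s, if anything falls off the work surface, if the arm or the gripper's body presses on something with over 40 N, if the wrist force passes 120 N, or if a joint passes its speed limit or range.

ROBOT

A 6-joint arm with a two-finger parallel gripper is mounted at the origin on the work surface. World frame = base frame: x ahead of the robot, y to its left, z up, the work surface at z = 0. Lengths are in m, angles in degrees, forces in N, time in s.
With the tool pointing down it reaches from about 0.4 to 0.825 m from the base axis. Payload 7 kg.
Tool frame: the origin (TCP) lies on the front face of the gripper's body, between the roots of the fingers; the fingertips stand 66 mm ahead of it and the grasp point (between the pads) lies 47 mm ahead of it (ctrl.grasp_offset is the z of the grasp point in the tool frame, in m); z points along the fingers, y is the direction in which the jaws open and shut (so a half turn about z gives the same grasp; the last joint's range is limited). The gripper opens to 88 mm and grips with 3 to 60 N. Pads are 19 mm wide; open, the fingers measure 130 mm over their backs; the gripper's body (78 mm by 193 mm) begins 47 mm behind the grasp point.
Start: joints at [-50.243, 20.546, 0.682, 0, -70.136, -16.507], TCP at [0.266, -0.62, 0.292] pointing down, gripper open.
Joint ranges: [-176.03, 176.03], [-82.01, 121.73], [-58.28, 71.71], [-173.87, 95.51], [-174.79, -0.11], [-173.66, 173.66]. Speed limits (degrees/s): [136.94, 136.94, 172.46, 180, 180, 180].

INTERFACE

Orientations are given as [roll, pitch, yaw] about the fixed x, y, z axes, in that order (R = Rz(yaw) Ry(pitch) Rx(roll)).
In Python, from plant import ctrl gives the robot as it stands.
- The arm moves only by the shell command python3 -m creep 'ROWS'. ROWS is JSON, a list of rows, each a list of 7 numbers: the turn, a rotation vector about the tool's x, y, z in rad, then the shift along the tool's x, y, z in m, then the opening, from 0 (shut) to 1 (fully open). In form: [[wx, wy, wz, dx, dy, dz, grip], ...]. A call has 1 to 12 rows; each row is the pose to reach, as a shift and turn from the pose commanded when the call began, along the tool's axes at that moment; what a row does not reach only later rows make up. A row lasts 1/12 s, in which the tool goes at most 41.7 mm and 7.16 degrees, less where a joint would pass 70% of its speed; a pose out of reach is approached as far as the arm can. A call with a gripper value outside its range is refused whole. The fingers move at their own pace and stop on an object; the grip force is fixed at half the most. Time passes only in rows, so rows that repeat a pose let the fingers close. It gives the time, the measured TCP pose, the force and the opening at its end, in the units of the state.
- ctrl.get_obs(): the state, without advancing time (a new reading comes with each control period).
- ctrl.snapshot(name): name is "scene" or "top" or "wrist"; returns the picture (480x640x3 uint8, blue, green, red); there is no depth.
- ctrl.camera_model(name): a dict with "K" (3x3 intrinsics, pixels), "rvec" (rotation vector, rad) and "tvec" (3), from world to camera coordinates, as OpenCV has them. Camera axes: x right, y down, z forward; pixel columns grow to the right and rows downward; lengths in m; the calibration is good to about 2 mm. The wrist camera is an equidistant fisheye: a pixel r from the principal point sees the ray r / f radians off the axis. A picture is of the moment at which its call begins: read the wrist's pose just before it. camera_model takes no time and is no camera call; for the wrist camera it gives the pose at the moment of the call.
- ctrl.close_job(): hands the job in, once; it reports no verdict.
The state is a dict: "clock": time; "joint_pos": joint angles; "qvel": joint speeds; "tau": joint torques, N m; "tool_pos": TCP position; "orientation": TCP orientation; "force": force on the tool from outside, world axes, zero at the start; "moment": the same for the moment, N m; "opening": finger opening in m.
Only numpy, scipy, OpenCV 4.12 (cv2) and the standard library are available. Lean on these libraries where they do the work, as an engineer would, in place of code of your own. Each camera call takes 0.05 s, during which the arm holds its last target.

## Working session

There is one attempt and no reset: what is moved stays moved. The work goes in short steps, Python scripts to look and compute and a shell command to move; the robot and the scene stay as the last step left them, time stands still between calls to the robot, and variables do not carry over. Pictures are saved under pics/ and viewed, and the job is handed in when it is done.

```bash
ls; mkdir -p pics; python3 - <<'E'
from plant import ctrl
import cv2,numpy as np
print(ctrl.get_obs())
for n in("scene","top","wrist"):
    m=ctrl.camera_model(n);print(n,m)
    cv2.imwrite(f"pics/{n}0.png",ctrl.snapshot(n))
E
```

```text
pics
{'clock': 0.0, 'joint_pos': array([-5.02425222e+01,  2.05908527e+01,  6.32922943e-01, -2.06195863e-02,
       -7.01353332e+01, -1.65069738e+01]), 'qvel': array([ 0.05059992, -0.07324343,  0.05054338,  0.09762535,  0.02586769,
       -0.07029212]), 'tau': array([ 1.64564262e-04, -5.82720351e+01,  2.93057871e+01,  6.99727580e+00,
        6.86119020e-03, -1.83726147e-04]), 'tool_pos': array([ 0.26628987, -0.61983177,  0.29122114]), 'orientation': array([ 1.79905073e+02, -7.91686708e-03, -1.56756512e+02]), 'force': array([ 0.75047236, -0.3446564 ,  0.7626754 ]), 'moment': array([-0.03481738, -0.02502873,  0.03158398]), 'opening': 0.08752232543080055}
scene {'K': array([[437.29148227,   0.        , 316.57193469],
       [  0.        , 437.29148227, 245.80153452],
       [  0.        ,   0.        ,   1.        ]]), 'rvec': array([ 1.20836351,  2.27864688, -1.01367913]), 'tvec': array([ 0.33282857, -0.20226186,  1.50643988])}
top {'K': array([[462.21233665,   0.        , 318.35460843],
       [  0.        , 462.21233665, 241.28218059],
       [  0.        ,   0.        ,   1.        ]]), 'rvec': array([ 2.16096909, -2.15186594,  0.12014048]), 'tvec': array([-0.00458989,  0.56658373,  1.35653641])}
wrist {'K': array([[371.64829954,   0.        , 321.12798804],
       [  0.        , 371.64829954, 247.21067879],
       [  0.        ,   0.        ,   1.        ]]), 'rvec': array([-1.62621591, -2.46903856, -0.371304  ]), 'tvec': array([ 0.67534994, -0.03627186,  0.39230991])}
```

View pics/scene0.png

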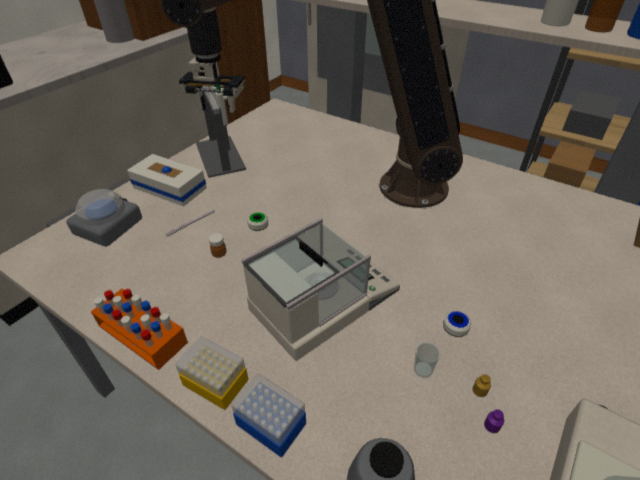

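View pics/top0.png

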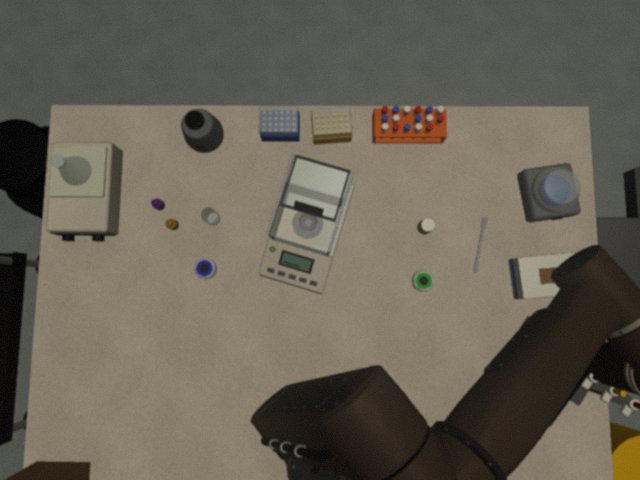

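View pics/wrist0.png

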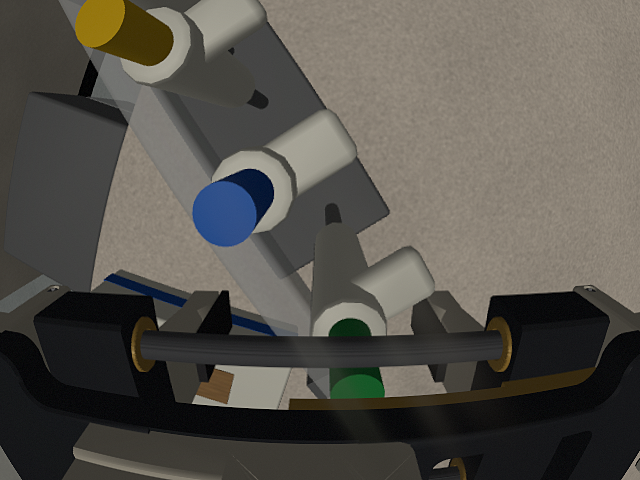

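The top view (image up = world +x, left = +y) shows the balance at about (308,222), with its lip near (309,209). The green-ringed puck is at (423,281), the blue-ringed one at (205,268). In the wrist view a pipette stand is just under the gripper, so I'll go up first. Candidates for the tare sensor: green puck (423,281), blue puck (205,268), white jar cap (427,226). By the description it is the green one. I'll check that in close crops.

```bash
python3 - <<'E'
import cv2,numpy as np
a=cv2.imread("pics/top0.png")
cv2.imwrite("pics/topb.png",cv2.resize(a[145:300,250:365],None,fx=5,fy=5,interpolation=cv2.INTER_CUBIC)[:,:][0:775])
x=cv2.resize(a[145:300,250:365],None,fx=3.8,fy=3.8,interpolation=cv2.INTER_CUBIC)
p=cv2.resize(a[255:305,400:450],None,fx=5.8,fy=5.8,interpolation=cv2.INTER_CUBIC)
q=np.zeros((x.shape[0],x.shape[1]+p.shape[1],3),np.uint8);q[:,:x.shape[1]]=x;q[:p.shape[0],x.shape[1]:]=p
cv2.imwrite("pics/topb.png",q);print(q.shape)
s=cv2.imread("pics/scene0.png")
cv2.imwrite("pics/sb.png",cv2.resize(s[200:360,230:410],None,fx=3.7,fy=3.7,interpolation=cv2.INTER_CUBIC))
E
```

```text
(589, 727, 3)
```

View pics/topb.png

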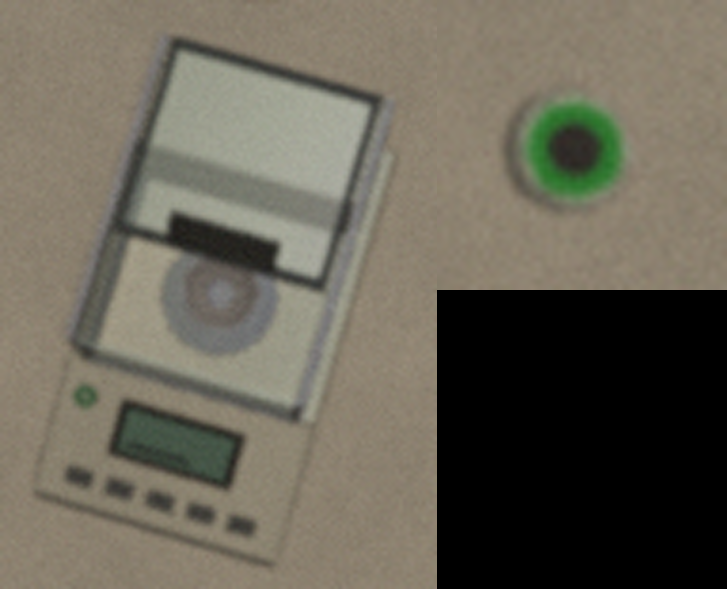

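View pics/sb.png

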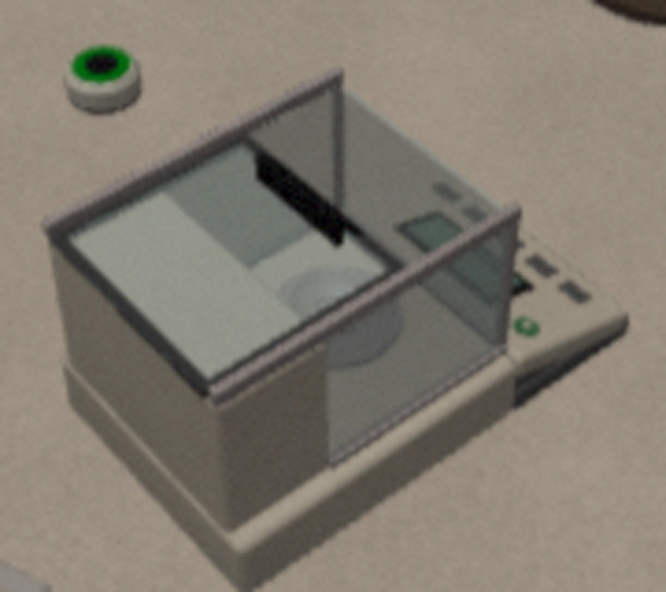

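```bash
cat > h.py <<'E'
import cv2,numpy as np
from scipy.optimize import least_squares
def proj(m,P):
    return cv2.projectPoints(np.array(P,float).reshape(-1,1,3),m["rvec"],m["tvec"],m["K"],None)[0].reshape(-1,2)
def ray(m,uv,z):
    R=cv2.Rodrigues(m["rvec"])[0];C=-R.T@m["tvec"]
    d=R.T@np.linalg.inv(m["K"])@np.array([uv[0],uv[1],1.]);return C+d*(z-C[2])/d[2]
E
python3 - <<'E'
from h import *
from plant import ctrl
T=ctrl.camera_model("top");S=ctrl.camera_model("scene")
t=lambda u,v:(250+u/3.8,145+v/3.8)
s=lambda u,v:(230+u/3.7,200+v/3.7)
# (cam, uv, local xyz, movable with lip?)  lip: local rel to cover_lip
O=[(T,t(36,492),(-.17,.1,.037),0),(T,t(272,565),(-.17,-.1,.037),0),
(T,t(75,342),(-.06,.09,.197),0),(T,t(300,412),(-.06,-.09,.197),0),
(S,s(45,228),(.17,-.09,.197),0),(S,s(208,395),(.17,.09,.197),0),(S,s(340,75),(-.06,-.09,.197),0),(S,s(518,210),(-.06,.09,.197),0),
(T,t(173,212),(0,.04,.01),1),(T,t(280,243),(0,-.04,.01),1),
(S,s(257,150),(0,-.04,.01),1),(S,s(343,232),(0,.04,.01),1)]
def f(p):
    x,y,a,l=p;c,sn=np.cos(a),np.sin(a);r=[]
    for cam,uv,P,mv in O:
        P=np.array(P)+(np.array([l,0,.201]) if mv else 0)
        W=(x+c*P[0]-sn*P[1],y+sn*P[0]+c*P[1],P[2]);r+=list(proj(cam,[W])[0]-uv)
    return np.array(r)
b=least_squares(f,[.6,0,-.25,0],loss='soft_l1')
print(b.x,np.degrees(b.x[2]));print(f(b.x).reshape(-1,2).round(1))
x,y,a,l=b.x;c,sn=np.cos(a),np.sin(a);print("lip",x+c*l,y+sn*l)
for n,z,uv in(("tare",.029,(400+576/5.8-437/5.8,255+149/5.8)),("print",.029,(205,268.3)),("jar",.06,(427,226)),("beaker",.07,(210,216))):print(n,ray(T,uv,z))
for uv in((230+100/3.7,200+65/3.7),):print("tare scene",ray(S,uv,.029))
# pane front edge from top crop (122,232),(322,287) at z .191
for uv in (t(122,232),t(322,287),t(175,40),t(382,98)):
    w=ray(T,uv,.191)-[x,y,0];print("pane local",c*w[0]+sn*w[1],-sn*w[0]+c*w[1])
E
```

```text
[ 0.60074721  0.03399797 -0.29434907  0.04302507] -16.864959152512192
[[-2.1 -0.4]
 [-0.   0.3]
 [-4.4 -2.3]
 [ 1.2 -0.9]
 [-2.  -3.5]
 [ 1.7  0.2]
 [-1.3 -3.3]
 [ 1.8 -0.7]
 [-0.9 -0.1]
 [-0.2  0.5]
 [-0.2  0.3]
 [-1.1 -2.8]]
lip 0.641921827208168 0.021515662663319043
tare [ 0.4499776  -0.31772319  0.029     ]
print [0.48417544 0.33784059 0.029     ]
jar [ 0.61018444 -0.32348247  0.06      ]
beaker [0.63625435 0.31788204 0.07      ]
tare scene [ 0.45397765 -0.31416249  0.029     ]
pane local 0.02278898714992184 0.0701814590312065
pane local 0.02659764943249338 -0.07666147554473648
pane local 0.16737776537620963 0.0762964052014091
pane local 0.16991551576986416 -0.07790437597923514
```

```bash
cat >> h.py <<'E'
from scipy.spatial.transform import Rotation as Ro
def rel(pos,yaw,o):
    R0=Ro.from_euler('xyz',o["orientation"],degrees=True);R1=Ro.from_euler('xyz',[180,0,yaw],degrees=True)
    return np.r_[(R0.inv()*R1).as_rotvec(),R0.inv().apply(np.array(pos)-o["tool_pos"])].round(4)
E
python3 -m creep '[[0,0,0,0,0,-0.04,1],[0,0,0,0,0,-0.08,1],[0,0,0,0,0,-0.12,1],[0,0,0,0,0,-0.15,0],[0,0,0,0,0,-0.15,0],[0,0,0,0,0,-0.15,0]]'
python3 - <<'E'
from h import *
from plant import ctrl
o=ctrl.get_obs();print(o["joint_pos"],o["opening"])
print(rel((.690,.007,.41),163.1,o)); print(rel((.690,.007,.41),163.1-180,o))
E
```

```text
clock: 0.65
tool_pos: [0.2666, -0.6204, 0.4444]
orientation: [-179.8, 0.1, -156.8]
force: [0.2, 0.2, -1.3]
opening: 0.0734
[-5.02443865e+01  1.76965617e+01  1.58328423e+01  2.18336042e-03
 -8.79048807e+01 -1.65058779e+01] 0.07335779286182606
[-0.0033  0.0024  0.7007 -0.6366  0.4095  0.0335]
[-0.0031 -0.0042 -2.4408 -0.6366  0.4095  0.0335]
```

```bash
python3 -m creep '[[0,0,0.07,-0.032,0.02,0,0],[0,0,0.14,-0.064,0.041,0,0],[0,0,0.21,-0.096,0.062,0,0],[0,0,0.28,-0.128,0.082,0,0],[0,0,0.35,-0.16,0.103,0,0],[0,0,0.42,-0.192,0.123,0,0],[0,0,0.49,-0.224,0.144,0,0],[0,0,0.56,-0.256,0.164,0,0],[0,0,0.63,-0.288,0.185,0,0],[0,0,0.7,-0.32,0.205,0,0]]'
python3 - <<'E'
from h import *
from plant import ctrl
o=ctrl.get_obs();print(o["joint_pos"],o["opening"])
print(rel((.690,.007,.41),163.1,o))
E
```

```text
clock: 1.48
tool_pos: [0.4798, -0.3034, 0.4407]
orientation: [180.0, -0.1, 162.9]
force: [1.6, -0.6, 0.4]
opening: 0.0066
[-1.25832065e+01  7.01252751e+00  1.73226228e+00 -3.19565209e-02
 -8.48496131e+01 -9.44659848e+01] 0.006553937834576922
[ 0.0004 -0.0023 -0.0027 -0.11    0.3584  0.0306]
```

```bash
python3 -m creep '[[0,0,0,-0.011,0.036,0,0],[0,0,0,-0.022,0.072,0,0],[0,0,0,-0.033,0.108,0,0],[0,0,0,-0.044,0.143,0,0],[0,0,0,-0.055,0.179,0,0],[0,0,0,-0.066,0.215,0,0],[0,0,0,-0.077,0.251,0,0],[0,0,0,-0.088,0.287,0,0],[0,0,0,-0.099,0.323,0,0],[0,0,0,-0.11,0.358,0.01,0],[0,0,0,-0.11,0.358,0.02,0],[0,0,0,-0.11,0.358,0.03,0]]'
python3 - <<'E'
from h import *
from plant import ctrl
o=ctrl.get_obs();print(o["tool_pos"])
for n in("wrist","top","scene"):cv2.imwrite(f"pics/{n}1.png",ctrl.snapshot(n))
E
```

```text
clock: 2.48
tool_pos: [0.689, 0.0073, 0.4083]
orientation: [-179.9, -0.2, 163.3]
force: [-0.9, 0.5, -0.8]
opening: 0.0005
[0.68900382 0.00729765 0.40828971]
```

View pics/wrist1.png

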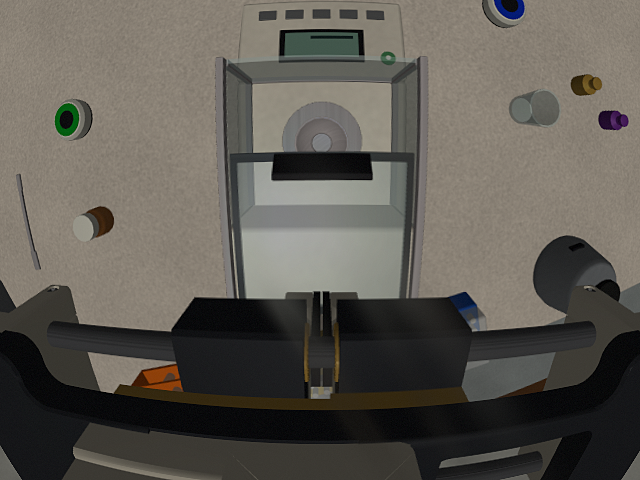

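View pics/scene1.png

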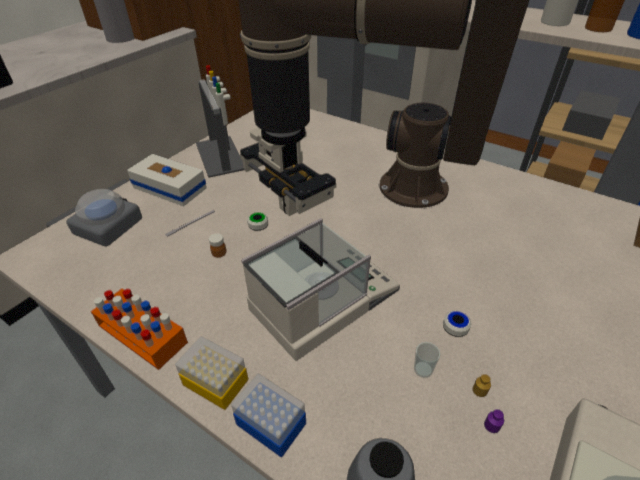

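```bash
cat >> h.py <<'E'
def fray(m,uv,z):
    K=m["K"];p=(np.array(uv)-K[:2,2])/K[0,0];th=np.hypot(*p)
    d=np.r_[p/th*np.sin(th),np.cos(th)];R=cv2.Rodrigues(m["rvec"])[0];C=-R.T@m["tvec"];d=R.T@d
    return C+d*(z-C[2])/d[2]
E
python3 - <<'E'
from h import *
from plant import ctrl
m=ctrl.camera_model("wrist")
S=ctrl.camera_model("scene");print(proj(S,[ctrl.get_obs()["tool_pos"]]))
im=cv2.imread("pics/wrist1.png")
cv2.imwrite("pics/w1c.png",cv2.resize(im[100:240,210:440],None,fx=3.4,fy=3.4,interpolation=cv2.INTER_CUBIC))
for n,uv,z in(("lipL",(272,180),.191),("lipR",(371,181),.191),("tare",(67,119.5),.029),("chamFL",(220,57),.197),("chamFR",(424,57),.197),("print",(509,6),.029),("jar",(85,229),.06),("dish",(321,143),.082)):
    print(n,fray(m,uv,z).round(4))
E
```

```text
[[286.21818611 181.94218145]]
lipL [ 0.6338 -0.0242  0.191 ]
lipR [0.6589 0.0559 0.191 ]
tare [ 0.4511 -0.3194  0.029 ]
chamFL [ 0.5189 -0.0336  0.197 ]
chamFR [0.5679 0.1285 0.197 ]
print [0.4901 0.3356 0.029 ]
jar [ 0.6173 -0.3278  0.06  ]
dish [0.6176 0.024  0.082 ]
```

View pics/w1c.png

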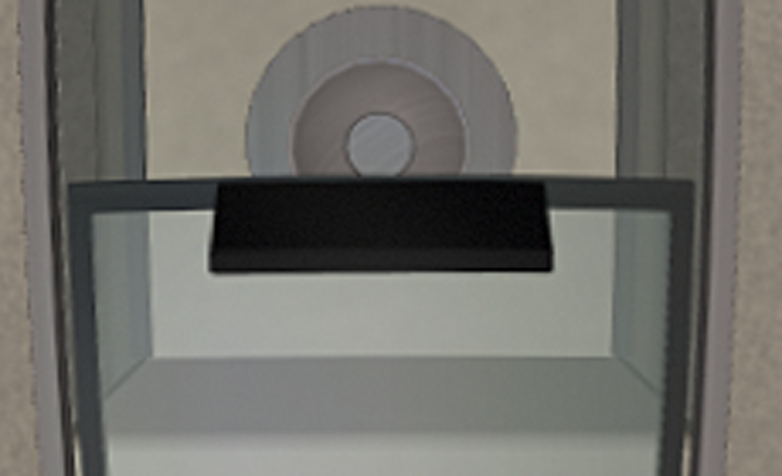

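Wrist view: the lip spans columns 272–372 with its rear lower edge at row 180, and the balance's axis is aligned with the tool. The green puck window is at (67,119), the jar at (93,224) and the blue puck at the upper right. The positions agree with the top view to within a few mm. I'll descend behind the lip.

```bash
python3 -m creep '[[0,0,0,0,0,0.03,0],[0,0,0,0,0,0.06,0],[0,0,0,0,0,0.085,0],[0,0,0,0,0,0.1,0],[0,0,0,0,0,0.1,0],[0,0,0,0,0,0.1,0]]'
python3 - <<'E'
from h import *
from plant import ctrl
o=ctrl.get_obs();print(o["tool_pos"],rel((.687,.0057,.264),163.1,o))
for n in("wrist","scene"):cv2.imwrite(f"pics/{n}2.png",ctrl.snapshot(n))
a=cv2.imread("pics/scene2.png")[190:320,220:400];cv2.imwrite("pics/s2c.png",cv2.resize(a,None,fx=4,fy=4,interpolation=cv2.INTER_CUBIC))
E
```

```text
clock: 3.13
tool_pos: [0.6883, 0.004, 0.313]
orientation: [-180.0, 0.0, 163.1]
force: [0.3, 0.9, 1.3]
opening: 0.0005
[0.68833942 0.00399507 0.31298084] [-0.0005  0.0002 -0.0003  0.0018  0.0013  0.049 ]
```

View pics/wrist2.png

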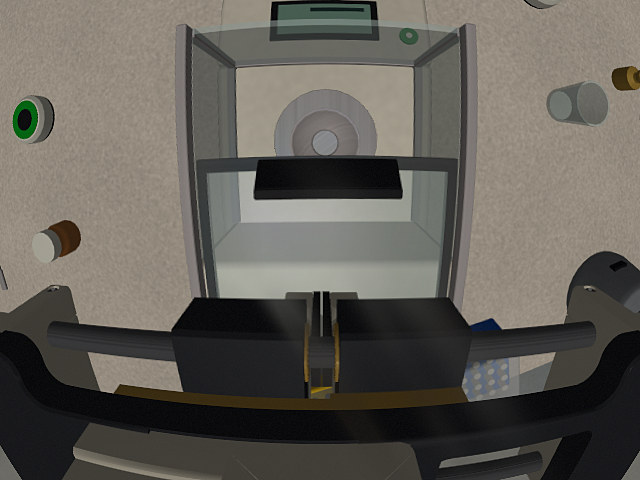

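View pics/s2c.png

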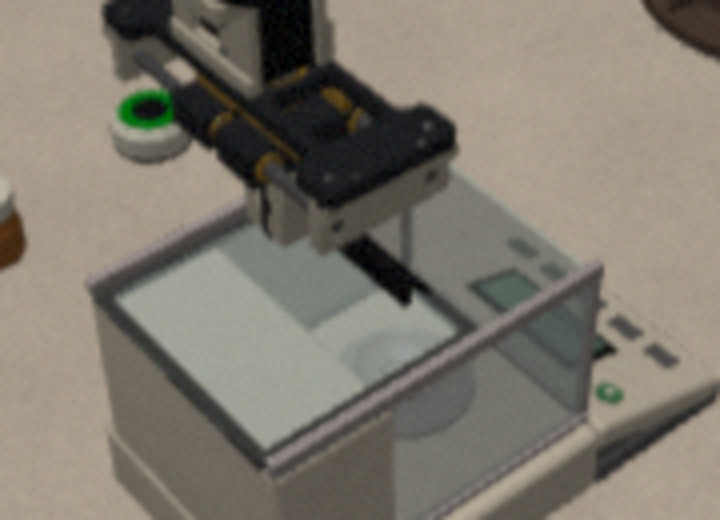

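```bash
python3 - <<'E'
from h import *
from plant import ctrl
m=ctrl.camera_model("wrist")
for z in(.191,.211):print(z,fray(m,(254,197),z),fray(m,(403,199),z))
for z in(.211,):print('top?',fray(m,(256,188),z),fray(m,(402,190),z))
print("tare",fray(m,(25,119),.029))
E
```

```text
0.191 [ 0.6355574 -0.0221607  0.191    ] [0.66243476 0.06277414 0.191     ]
0.211 [ 0.63345497 -0.01770995  0.211     ] [0.65785207 0.05938706 0.211     ]
top? [ 0.62913085 -0.01506488  0.211     ] [0.65288541 0.06007229 0.211     ]
tare [ 0.45394449 -0.3163313   0.029     ]
```

```bash
python3 -m creep '[[0,0,0,0,0.004,0.015,0],[0,0,0,0,0.004,0.03,0],[0,0,0,0,0.004,0.04,0],[0,0,0,0,0.004,0.049,0],[0,0,0,0,0.004,0.049,0],[0,0,0,0,0.004,0.049,0]]'
python3 - <<'E'
from h import *
from plant import ctrl
o=ctrl.get_obs();print(o["tool_pos"],o["force"])
for n in("wrist","scene"):cv2.imwrite(f"pics/{n}3.png",ctrl.snapshot(n))
a=cv2.imread("pics/scene3.png")[200:320,230:400];b=cv2.imread("pics/wrist3.png")[100:330,180:480]
q=np.vstack([cv2.resize(a,(425,300),interpolation=cv2.INTER_CUBIC),cv2.resize(b,(425,300))]);cv2.imwrite("pics/s3c.png",q)
E
```

```text
clock: 3.73
tool_pos: [0.6899, 0.0089, 0.2636]
orientation: [-180.0, 0.0, 163.1]
force: [-0.4, -0.1, 0.5]
opening: 0.0005
[0.68991581 0.00887771 0.26357641] [-0.38778246 -0.10761876  0.54126902]
```

View pics/s3c.png

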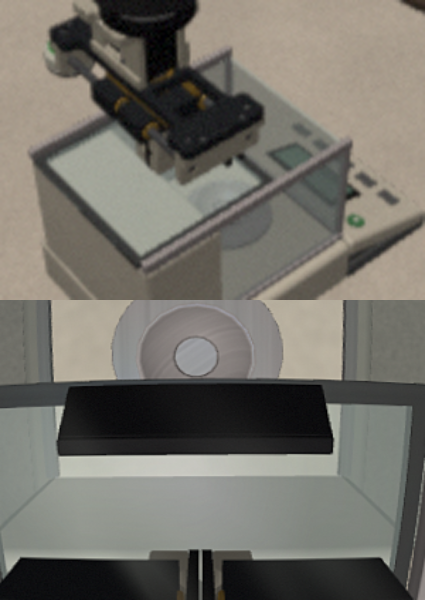

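```bash
python3 -m creep '[[0,0,0,0.005,0,0,0],[0,0,0,0.01,0,0,0],[0,0,0,0.014,0,0,0],[0,0,0,0.018,0,0,0],[0,0,0,0.02,0,0,0],[0,0,0,0.022,0,0,0],[0,0,0,0.024,0,0,0],[0,0,0,0.026,0,0,0],[0,0,0,0.028,0,0,0],[0,0,0,0.03,0,0,0],[0,0,0,0.032,0,0,0],[0,0,0,0.034,0,0,0]]'
python3 -m creep '[[0,0,0,0.002,0,0,0],[0,0,0,0.004,0,0,0],[0,0,0,0.006,0,0,0],[0,0,0,0.008,0,0,0],[0,0,0,0.01,0,0,0],[0,0,0,0.012,0,0,0],[0,0,0,0.014,0,0,0],[0,0,0,0.016,0,0,0],[0,0,0,0.018,0,0,0],[0,0,0,0.02,0,0,0]]'
python3 - <<'E'
from h import *
from plant import ctrl
o=ctrl.get_obs();print(o["tool_pos"],o["force"])
cv2.imwrite("pics/w4.png",ctrl.snapshot("wrist")[60:330,140:500])
E
```

```text
clock: 4.83
tool_pos: [0.657, 0.019, 0.2631]
orientation: [-180.0, -0.0, 163.1]
force: [0.8, 0.0, 0.3]
opening: 0.0005
clock: 5.67
tool_pos: [0.6379, 0.0247, 0.2632]
orientation: [-180.0, 0.0, 163.1]
force: [1.6, -2.1, -1.6]
opening: 0.0008
[0.63787797 0.02472475 0.26320995] [ 1.61542134 -2.11636504 -1.5619574 ]
```

View pics/w4.png

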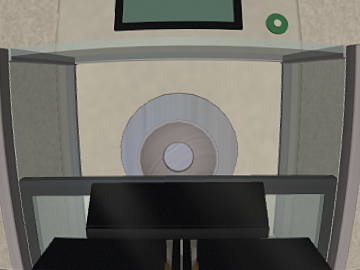

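Wrist view: the fingers are right at the lip's rear face (about row 238 of the crop) and central. The pane's front edge is still well short of the chamber front. I'll keep pushing slowly.

```bash
python3 -m creep '[[0,0,0,0.002,0,0,0],[0,0,0,0.004,0,0,0],[0,0,0,0.006,0,0,0],[0,0,0,0.008,0,0,0],[0,0,0,0.01,0,0,0],[0,0,0,0.012,0,0,0],[0,0,0,0.014,0,0,0],[0,0,0,0.016,0,0,0],[0,0,0,0.018,0,0,0],[0,0,0,0.02,0,0,0],[0,0,0,0.022,0,0,0],[0,0,0,0.024,0,0,0]]'
python3 -m creep '[[0,0,0,0.002,0,0,0],[0,0,0,0.004,0,0,0],[0,0,0,0.006,0,0,0],[0,0,0,0.008,0,0,0],[0,0,0,0.01,0,0,0],[0,0,0,0.012,0,0,0],[0,0,0,0.014,0,0,0],[0,0,0,0.016,0,0,0]]'
python3 - <<'E'
from h import *
from plant import ctrl
o=ctrl.get_obs();print(o["tool_pos"],o["force"])
cv2.imwrite("pics/w5.png",ctrl.snapshot("wrist")[60:330,140:500])
E
```

```text
clock: 6.72
tool_pos: [0.6149, 0.0317, 0.2632]
orientation: [-180.0, 0.0, 163.1]
force: [0.7, -0.1, 0.6]
opening: 0.0002
clock: 7.38
tool_pos: [0.5996, 0.0364, 0.2632]
orientation: [180.0, -0.0, 163.1]
force: [0.4, -1.2, 0.3]
opening: 0.0005
[0.59961989 0.03636966 0.26317052] [ 0.43230393 -1.17305736  0.29297141]
```

View pics/w5.png

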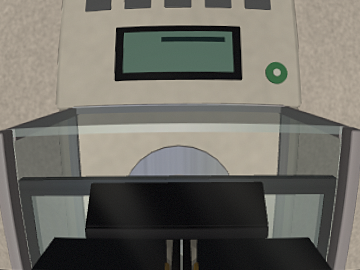

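```bash
python3 -m creep '[[0,0,0,0.002,0,0,0],[0,0,0,0.004,0,0,0],[0,0,0,0.006,0,0,0],[0,0,0,0.008,0,0,0],[0,0,0,0.01,0,0,0],[0,0,0,0.012,0,0,0],[0,0,0,0.014,0,0,0],[0,0,0,0.016,0,0,0],[0,0,0,0.0175,0,0,0],[0,0,0,0.0185,0,0,0]]'
python3 -m creep '[[0,0,0,0.001,0,0,0],[0,0,0,0.002,0,0,0],[0,0,0,0.003,0,0,0],[0,0,0,0.004,0,0,0]]'
python3 - <<'E'
from h import *
from plant import ctrl
o=ctrl.get_obs();print(o["tool_pos"],o["force"])
cv2.imwrite("pics/w6.png",ctrl.snapshot("wrist")[60:330,140:500])
E
```

```text
clock: 8.27
tool_pos: [0.5818, 0.0417, 0.2631]
orientation: [-180.0, -0.0, 163.1]
force: [0.5, -1.2, -1.3]
opening: 0.0005
clock: 8.6
tool_pos: [0.5782, 0.0428, 0.2632]
orientation: [-180.0, 0.0, 163.1]
force: [1.0, -1.1, -0.2]
opening: 0.0005
[0.57820465 0.04281914 0.26316617] [ 1.03891596 -1.14392287 -0.15670749]
```

View pics/w6.png

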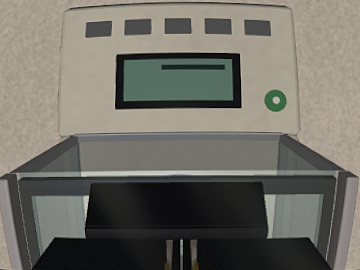

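```bash
python3 -m creep '[[0,0,0,0.001,0,0,0],[0,0,0,0.002,0,0,0],[0,0,0,0.003,0,0,0]]'
python3 -m creep '[[0,0,0,0.001,0,0,0],[0,0,0,0.002,0,0,0],[0,0,0,0.003,0,0,0]]'
```

```text
clock: 8.9
tool_pos: [0.5767, 0.0434, 0.2633]
orientation: [180.0, 0.2, 163.2]
force: [10.9, -7.3, -8.0]
opening: 0.0002
clock: 9.15
tool_pos: [0.5763, 0.0436, 0.2635]
orientation: [180.0, 0.4, 163.2]
force: [24.9, -15.0, -17.2]
opening: 0.0005
```

The stop is reached: the tool stalls and the force rises sharply. I'll back off straight away and check.

```bash
python3 -m creep '[[0,0,0,-0.004,0,0,0],[0,0,0,-0.008,0,0,0],[0,0,0,-0.014,0,0,0],[0,0,0,-0.022,0,0,0],[0,0,0,-0.03,0,0,0],[0,0,0,-0.03,0,-0.02,0],[0,0,0,-0.03,0,-0.055,0],[0,0,0,-0.03,0,-0.09,0],[0,0,0,-0.03,0,-0.12,0],[0,0,0,-0.03,0,-0.12,0],[0,0,0,-0.03,0,-0.12,0]]'
python3 - <<'E'
from h import *
from plant import ctrl
o=ctrl.get_obs();print(o["tool_pos"],o["force"])
cv2.imwrite("pics/w7.png",ctrl.snapshot("wrist"))
E
```

```text
clock: 10.07
tool_pos: [0.6022, 0.036, 0.3854]
orientation: [179.9, 0.2, 163.1]
force: [-1.2, -0.2, -0.4]
opening: 0.0007
[0.6022439  0.0360022  0.38539358] [-1.23804217 -0.19920623 -0.43624292]
```

View pics/w7.png

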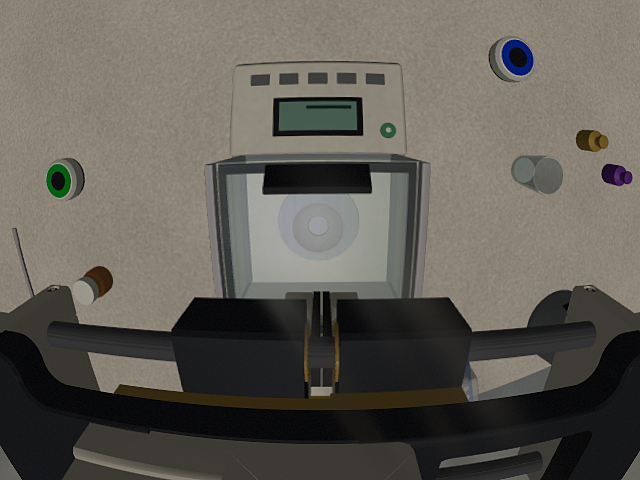

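The cover is shut: the pane's front edge (row 165) lines up with the rail fronts (row 163) and the lip is at (317,179). The green window is at (58,181). Now I'll go to the tare sensor.

```bash
python3 - <<'E'
from h import *
from plant import ctrl
o=ctrl.get_obs();m=ctrl.camera_model("wrist")
print(fray(m,(58,181),.029),o["joint_pos"]);print(rel((.452,-.317,.3),163.1,o))
E
```

```text
[ 0.45091609 -0.31660098  0.029     ] [ 2.19633684e+01  1.11993149e+01 -3.59869584e-01 -2.95560200e-02
 -7.83788762e+01 -1.28822331e+02]
[ 0.0011  0.0005  0.0006  0.0408 -0.3813  0.0831]
```

```bash
python3 -m creep '[[0,0,0,0.004,-0.035,0,0],[0,0,0,0.008,-0.07,0,0],[0,0,0,0.012,-0.105,0,0],[0,0,0,0.016,-0.14,0,0],[0,0,0,0.02,-0.175,0,0],[0,0,0,0.023,-0.21,0,0],[0,0,0,0.027,-0.245,0.01,0],[0,0,0,0.031,-0.28,0.025,0],[0,0,0,0.035,-0.315,0.045,0],[0,0,0,0.038,-0.35,0.065,0],[0,0,0,0.041,-0.381,0.083,0],[0,0,0,0.041,-0.381,0.083,0]]'
python3 -m creep '[[0,0,0,0,0,0,0],[0,0,0,0,0,0,0]]'
python3 - <<'E'
from h import *
from plant import ctrl
for n in("wrist","scene","top"):cv2.imwrite(f"pics/{n}8.png",ctrl.snapshot(n))
o=ctrl.get_obs();print(o["tool_pos"],rel((.452,-.317,.135),163.1,o))
E
```

```text
clock: 11.12
tool_pos: [0.4475, -0.3195, 0.2946]
orientation: [180.0, -0.5, 162.9]
force: [-0.5, 0.8, -0.0]
opening: 0.0005
clock: 11.28
tool_pos: [0.4513, -0.317, 0.2994]
orientation: [-180.0, -0.1, 163.1]
force: [0.2, 0.2, 0.4]
opening: 0.0004
[ 0.45224404 -0.31616734  0.30063764] [ 0.000e+00  9.000e-04  2.100e-03  1.000e-04 -9.000e-04  1.656e-01]
```

View pics/wrist8.png

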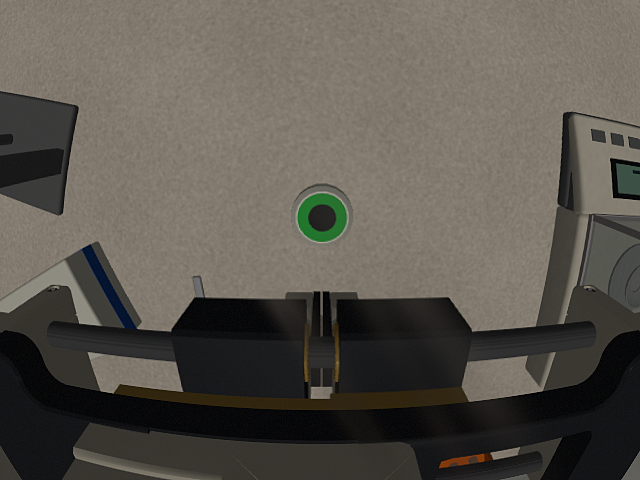

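View pics/scene8.png

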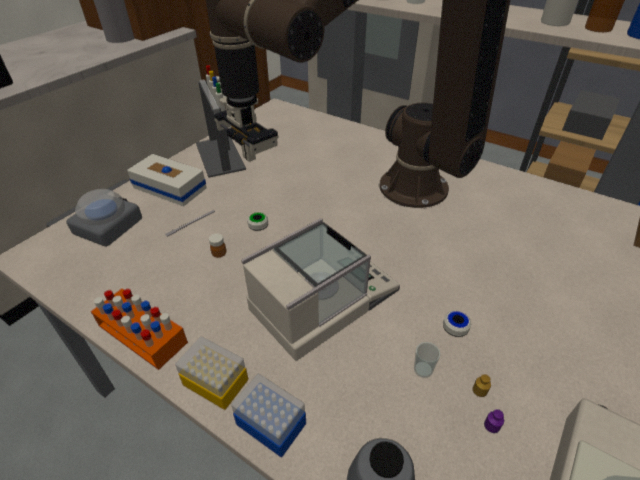

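```bash
python3 - <<'E'
from h import *
from plant import ctrl
m=ctrl.camera_model("wrist")
print(fray(m,(322,217.5),.029),"box",fray(m,(138,320),.03),fray(m,(100,243),.05),"stand",fray(m,(62,214),.0),fray(m,(78,107),.0))
a=cv2.imread("pics/scene8.png")[210:350,235:405];b=cv2.imread("pics/top8.png")[140:300,240:460]
cv2.imwrite("pics/c8.png",np.hstack([cv2.resize(a,(480,395),interpolation=cv2.INTER_CUBIC)[:, :],cv2.resize(b,None,fx=1.45,fy=395/160,interpolation=cv2.INTER_CUBIC)]))
E
```

```text
[ 0.45382289 -0.31688307  0.029     ] box [ 0.50751806 -0.5658357   0.03      ] [ 0.40273227 -0.55554639  0.05      ] stand [ 0.35236745 -0.63701823  0.        ] [ 0.23788601 -0.55913965  0.        ]
```

View pics/c8.png

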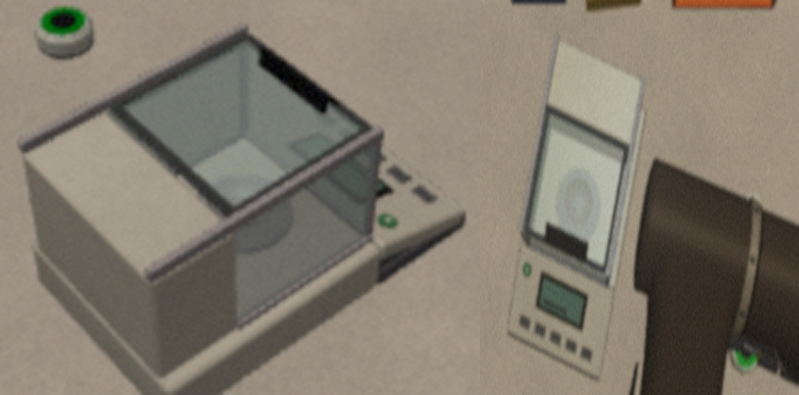

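Both views show the cover flush at the chamber front. The window is at (0.453,-0.317), 1 mm from where the tool stands. I'll descend.

```bash
python3 -m creep '[[0,0,0,0,-0.001,0.03,0],[0,0,0,0,-0.001,0.06,0],[0,0,0,0,-0.001,0.09,0],[0,0,0,0,-0.001,0.115,0],[0,0,0,0,-0.001,0.135,0],[0,0,0,0,-0.001,0.145,0],[0,0,0,0,-0.001,0.145,0],[0,0,0,0,-0.001,0.145,0],[0,0,0,0,-0.001,0.145,0]]'
python3 - <<'E'
from h import *
from plant import ctrl
o=ctrl.get_obs();m=ctrl.camera_model("wrist");im=ctrl.snapshot("wrist");cv2.imwrite("pics/w9.png",im)
print(o["tool_pos"],rel((.4525,-.317,.115),163.1,o))
g=im.astype(int);msk=((g[...,1]>g[...,0]+30)&(g[...,1]>g[...,2]+30)).astype(np.uint8)
ys,xs=np.nonzero(msk);print((xs.min()+xs.max())/2,(ys.min()+ys.max())/2,len(xs));print(fray(m,((xs.min()+xs.max())/2,(ys.min()+ys.max())/2),.029))
E
```

```text
clock: 12.18
tool_pos: [0.4524, -0.3179, 0.1567]
orientation: [-180.0, 0.1, 163.2]
force: [-0.1, -0.3, -0.3]
opening: 0.0006
[ 0.45235978 -0.31789511  0.15669153] [-0.0003  0.0023  0.0017  0.0002  0.0009  0.0417]
323.0 262.0 2965
[ 0.45108923 -0.31760547  0.029     ]
```

View pics/w9.png

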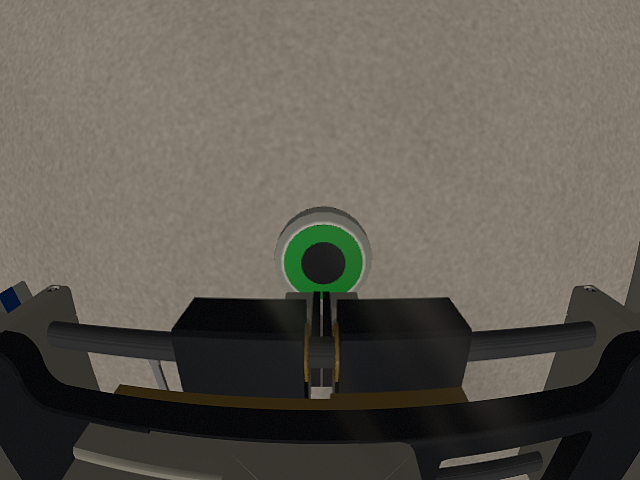

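The wrist view shows the window at (323,262), in line with the fingers and within about 1 mm of the tool axis. I'll descend the last 42 mm and hold.

```bash
python3 -m creep '[[0,0,0,0,0,0.012,0],[0,0,0,0,0,0.024,0],[0,0,0,0,0,0.034,0],[0,0,0,0,0,0.041,0],[0,0,0,0,0,0.0415,0],[0,0,0,0,0,0.0415,0],[0,0,0,0,0,0.0415,0],[0,0,0,0,0,0.0415,0]]'
python3 - <<'E'
from h import *
from plant import ctrl
o=ctrl.get_obs();print(o["tool_pos"],o["force"])
cv2.imwrite("pics/s10.png",ctrl.snapshot("scene"))
a=cv2.imread("pics/s10.png")[120:270,170:330];cv2.imwrite("pics/s10c.png",cv2.resize(a,None,fx=4,fy=4,interpolation=cv2.INTER_CUBIC))
E
```

```text
clock: 12.9
tool_pos: [0.4516, -0.318, 0.1143]
orientation: [-180.0, 0.1, 163.2]
force: [0.4, 0.6, -0.4]
opening: 0.0004
[ 0.45163924 -0.31798756  0.11429873] [ 0.44643866  0.62160052 -0.43836754]
```

View pics/s10c.png

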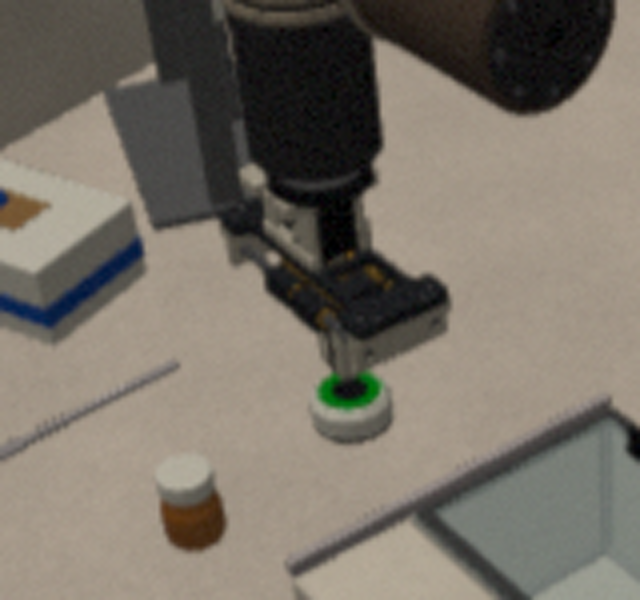

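The fingertips are over the black window (crop 348,385), about 19–20 mm up and not touching. Holding for 3 s.

```bash
for i in 1 2 3; do python3 -m creep '[[0,0,0,0,0,0,0],[0,0,0,0,0,0,0],[0,0,0,0,0,0,0],[0,0,0,0,0,0,0],[0,0,0,0,0,0,0],[0,0,0,0,0,0,0],[0,0,0,0,0,0,0],[0,0,0,0,0,0,0],[0,0,0,0,0,0,0],[0,0,0,0,0,0,0],[0,0,0,0,0,0,0],[0,0,0,0,0,0,0]]'; done
python3 -m creep '[[0,0,0,0,0,-0.02,0],[0,0,0,0,0,-0.05,0],[0,0,0,0,0,-0.085,0],[0,0,0,0,0,-0.12,0],[0,0,0,0,0,-0.155,0],[0,0,0,0,0,-0.19,0],[0,0,0,0,0,-0.22,0],[0,0,0,0,0,-0.25,0],[0,0,0,0,0,-0.25,0],[0,0,0,0,0,-0.25,0],[0,0,0,0,0,-0.25,0]]'
python3 - <<'E'
from h import *
from plant import ctrl
for n in("wrist","scene"):cv2.imwrite(f"pics/{n}11.png",ctrl.snapshot(n))
o=ctrl.get_obs();print(o["clock"],o["tool_pos"],o["force"])
E
```

```text
clock: 13.95
tool_pos: [0.4512, -0.3178, 0.1137]
orientation: [-180.0, -0.0, 163.1]
force: [-0.7, -0.4, 0.5]
opening: 0.0004
clock: 14.95
tool_pos: [0.4512, -0.3178, 0.1137]
orientation: [180.0, 0.0, 163.1]
force: [-0.4, -0.2, -0.4]
opening: 0.0
clock: 15.95
tool_pos: [0.4512, -0.3178, 0.1137]
orientation: [-180.0, -0.0, 163.1]
force: [0.4, -0.8, -0.9]
opening: 0.0004
clock: 16.87
tool_pos: [0.4509, -0.3176, 0.3632]
orientation: [180.0, -0.0, 163.1]
force: [-0.3, -1.1, -0.5]
opening: 0.0004
16.9667 [ 0.45075745 -0.31757725  0.36234648] [-0.21874847 -0.43302272  0.56546357]
```

View pics/scene11.png

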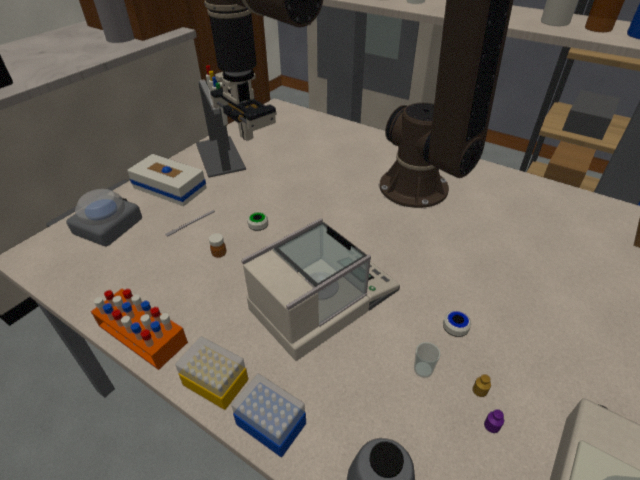

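View pics/wrist11.png

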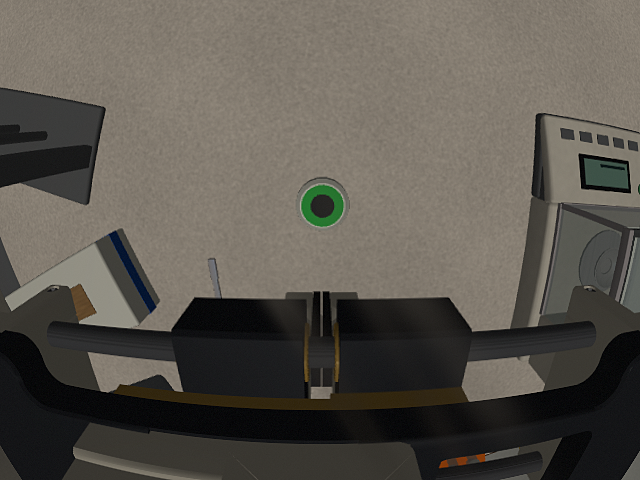

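The cover is still shut, the pucks, jar, beaker and dish haven't moved, and the hand is 27 cm above the sensor. Handing in.

```bash
python3 - <<'E'
from plant import ctrl
print(ctrl.close_job())
E
```

```text
the job is handed in; nothing more can be done
None
```

I pushed the cover shut with closed fingertips from behind the lip. Then I held the closed fingertips about 19 mm above the green-ringed tare window for just over 3 s, raised the hand about 25 cm clear and handed the job in at 17 s.

- **Cover:** the scene, top and wrist pictures all show it flush at the front.
- **Force:** against the stop it reached about 34 N, because I made one 3 mm step more than was needed. That is less gentle than the 1–3 N of the sliding itself. It came through the fingertips, and I backed off straight away.
- **Tare sensor:** the wrist force showed only noise during the hold, so there was no sign of touching the puck. I had no direct signal that the tare registered; the balance display looked the same in every picture.
- **Other things:** the last scene and wrist pictures show both pucks, the dish, jar, beaker, weight and spatula where they were. I compared these by eye and did not measure them.
- **Measurements:** the camera estimates of the window agreed to about 5 mm, and the last close-up was within about 1 mm of the tool axis.

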